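# Put an armchair's fittings away in the parts drawer

### The job

Pull open the top drawer of the small grey parts cabinet and put the armchair's three fittings into it, in any order: the squat round wooden foot, the castor and the steel angle bracket. Set each one down inside the drawer rather than dropping it in from above, then push the drawer fully shut. Leave the lower drawer closed, and leave the glue gun, tape roll, screwdriver and the tall tapered foot where they are.

Things in the scene. Friction and masses are not known exactly. Their poses are not given: they have to be found in the camera images.
- cab_drawer0 (a joint): Top drawer of a fixed grey cabinet with two drawers, 260 mm deep x 320 wide x 160 high. Value: m pulled out: 0 is fully shut, 0.18 the end stop; it starts between 0 and 0.03. It slides out along the -x axis of drawer_floor, with about 1 N of friction, and stays where it is left.
- cab_drawer0_handle (a point): Middle of the top drawer's handle, moves with it: a level steel bar 11 mm thick, 120 mm long along the drawer's y, its centre 35 mm in front of the drawer's front face and 38 mm below the cabinet's top. The lower drawer has the same handle 68 mm beneath. Axes as drawer_floor.
- drawer_floor (a point): Centre of the top drawer's inner floor, 90 mm above the bench; moves with the drawer. z up, -x the way it opens. Inside: 215 mm (x) by 278 mm (y); side walls 48 mm high, front panel 56 mm above the floor. When shut, 58 mm are free above the floor; the cabinet's top is 70 mm above it. With the drawer out by d mm, the uncovered inside reaches from x = -107 to x = d - 113 mm.
- cab_drawer1 (a joint): The lower drawer of the same cabinet, m pulled out; starts shut at 0 and stays shut.
- foot_center (a point): Centre of the squat turned wooden foot with a thin steel disc on top: round, 58 mm across at its widest (14 to 30 mm above its underside), 40 mm high, 90 g; this point is on its axis, 20 mm above its underside. Stands on the bench, z up.
- castor_center (a point): Centre of the castor, standing on its mounting plate, wheel up, 44 mm high, 110 g; 22 mm above its underside. Square steel plate 42 x 42 x 4 mm at the bottom, fork of two steel cheeks 26 mm over their outsides (y), 20 mm long (x), 13 to 35 mm above the underside, black wheel 30 mm in diameter between them, axle along y (does not spin). z up.
- bracket_upright (a point): Middle of the upright leg of the steel angle bracket, 21 mm above its underside. The L-shaped bracket lies on one leg: 64 mm long (x), 36 mm wide (y), 5 mm thick; the upright leg stands at its +x end, 5 mm thick (x), 36 mm wide (y), 42 mm high in all. The flat leg extends from this point 61 mm towards -x. 140 g. z up.
- gluegun: Black glue gun lying on its side with a yellow trigger, about 170 x 130 x 40 mm; leave alone. Origin beneath its barrel.
- tape: Roll of paper tape lying flat, 96 mm across, 25 mm high; leave alone. Origin at the centre of its underside.
- tallfoot: Tall slim tapered wooden foot standing on its narrow end, 48 mm across at the top, 95 mm high; it does not belong to the set, leave alone. Origin at the centre of its underside.
- driver: Screwdriver lying on the bench near the robot; leave alone. Its shaft lies along its x.
Mind the look-alikes: they are no part of the job. Leave any purple look-alike of the part that bears bracket_upright alone.

How it is judged:
By the outcome, as a careful person would: the job done as asked, in the order asked, and still so for the second after the job is handed in, with the robot touching nothing.
It also fails if it takes over 72 s, if anything falls off the work surface, if the arm or the gripper's body presses on something with over 40 N, if the wrist force passes 120 N, or if a joint passes its speed limit or range.

### The arm

A 7-joint arm with a two-finger parallel gripper is mounted at the origin on the work surface. World frame = base frame: x ahead of the robot, y to its left, z up, the work surface at z = 0. Lengths are in m, angles in rad, forces in N, time in s.
With the tool pointing down it reaches from about 0.35 to 0.9 m from the base axis. Payload 8.1 kg.
Tool frame: the origin (TCP) lies at the very end of the fingers, on their centre line; the grasp point (between the pads) lies 19 mm behind it (r.grip_point_offset is the distance from the TCP to the grasp point, in m); z points along the fingers, y is the line along which they close (so a half turn about z gives the same grasp; the last joint's range is limited). The gripper opens to 92 mm and grips with 3 to 60 N. Pads are 19 mm wide; open, the fingers measure 130 mm over their backs; the gripper's body (75 mm by 190 mm) begins 47 mm behind the grasp point.
Start: joints at [1.016, 0.434, 0.025, 1.573, -0.012, 1.134, -0.075], TCP at [0.273, -0.562, 0.227] pointing down, gripper open.
Joint ranges: [-2.62, 2.62], [-0.44, 2.09], [-1.27, 1.32], [0.08, 2.57], [-1.32, 4.46], [0.12, 2], [-2.74, 2.74]. Speed limits (rad/s): [2.22, 2.22, 3.01, 3.01, 3.14, 3.14, 3.14].

### API

Orientations are given as [roll, pitch, yaw] about the fixed x, y, z axes, in that order (R = Rz(yaw) Ry(pitch) Rx(roll)).
In Python, from plant import r, camera, calibration, order gives the robot as it stands.
- The arm moves only by the tool move_arm, never from a script. Its argument "moves" is text: rows parted by semicolons, each of 7 numbers parted by spaces: the shift along the tool's x, y, z in cm, then the turn, a rotation vector about the tool's x, y, z in degrees, then the opening in per cent of the stroke, from 0 (shut) to 100 (fully open). A call has 1 to 10 rows; each row shifts and turns the commanded pose from where the row before left it, along the tool's axes as they then stand; what a row does not reach is not made up. A row lasts 1/8 s, in which the tool goes at most 62.5 mm and 10.7 degrees, less where a joint would pass 70% of its speed; a pose out of reach is approached as far as the arm can. A call is refused whole if a number of a shift passes 6.25 or a number of a turn 10.7, either way. A call with a gripper value outside its range is refused whole. The fingers move at their own pace and stop on an object; "newtons" is the grip in N (left out, the last holds). Time passes only in rows, so rows that do not move let the fingers close. It gives the time, the measured TCP pose, the force, the opening and the grip force at its end, in the units of the state.
- r.sense(): the state, without advancing time (a new reading comes with each control period).
- camera(name): name is "scene" or "side" or "wrist"; returns (picture, depth): 400x640x3 uint8, red, green, blue; 400x640 float32, m along the optical axis (not along the pixel's ray), 0 where there is no reading.
- calibration(name): a dict with "mtx" (3x3 intrinsics, pixels), "T" (4x4, takes a point from camera to world coordinates). Camera axes: x right, y up, looking along -z (the intrinsics and any distortion apply to the point x, -y, -z); pixel columns grow to the right and rows downward; lengths in m; the calibration is good to about 2 mm. A picture is of the moment at which its call begins: read the wrist's pose just before it. calibration takes no time and is no camera call; for the wrist camera it gives the pose at the moment of the call.
- order.sign_off(): hands the job in; it is judged then, once.
The state is a dict: "time_s": time; "q": joint angles; "joint_vel": joint speeds; "joint_torque": joint torques, N m; "ee_pos": TCP position; "eef_rot": TCP orientation; "contact_force": force on the tool from outside, world axes, zero at the start; "ft_torque": the same for the moment, N m; "gripper_width": finger opening in m; "grip_force": force on a finger pad.
Only numpy, scipy, OpenCV 4.12 (cv2) and the standard library are available. Lean on these libraries where they do the work, as an engineer would, in place of code of your own. Each camera call takes 0.05 s, during which the arm holds its last target. There are 200 camera calls.

## Working session

There is one attempt and no reset: what is moved stays moved. The work goes in short steps, Python scripts to look and compute and a tool call to move; the robot and the scene stay as the last step left them, time stands still between calls to the robot, and variables do not carry over. Pictures are saved under pics/ and viewed, at most 10 in all, crops included, and the job is handed in when it is done.

Besides the shell and the picture viewer there is one more tool, called after "Call:" as name(argument=value, ...) on one line, values as JSON. move_arm: Moves the arm, as the interface text tells. Its arguments: {"type":"object","properties":{"moves":{"type":"string"},"newtons":{"type":"number"}},"required":["moves"]}

```bash
ls; mkdir -p pics
python3 - <<'E'
from plant import r,camera,calibration
import cv2,numpy as np
for n in("scene","side"):
    p,d=camera(n);np.savez(f"pics/{n}0.npz",p=p,d=d,K=calibration(n)["mtx"],T=calibration(n)["T"]);cv2.imwrite(f"pics/{n}0.png",p[:,:,::-1])
    print(n,calibration(n))
s=r.sense();print(s)
E
```

```text
pics
scene {'mtx': array([[489.73640397,   0.        , 325.19225282],
       [  0.        , 489.73640397, 199.41827941],
       [  0.        ,   0.        ,   1.        ]]), 'T': array([[ 0.60711554, -0.57381781,  0.54967612,  1.26048204],
       [ 0.79457485,  0.43156951, -0.42708144, -0.43002283],
       [ 0.00784348,  0.6960466 ,  0.71795376,  0.98715762],
       [ 0.        ,  0.        ,  0.        ,  1.        ]])}
side {'mtx': array([[375.38086164,   0.        , 310.51662522],
       [  0.        , 375.38086164, 195.93502306],
       [  0.        ,   0.        ,   1.        ]]), 'T': array([[ 0.75568865,  0.49298541, -0.43116129,  0.2106725 ],
       [-0.65475413,  0.58397547, -0.47986423, -0.32541164],
       [ 0.01522155,  0.64493259,  0.76408786,  0.76519197],
       [ 0.        ,  0.        ,  0.        ,  1.        ]])}
{'time_s': 0.1, 'q': array([ 1.01641505,  0.43514135,  0.02500187,  1.57396827, -0.0115976 ,
        1.13400401, -0.07509798]), 'joint_vel': array([ 0.00028565, -0.0034017 , -0.00068992, -0.00270197, -0.00130834,
        0.00078605,  0.00032823]), 'joint_torque': array([ 3.51867515e-03, -6.69125533e+01,  9.88210849e-01, -3.15147972e+01,
       -6.05961727e-02,  3.74296855e-02,  2.19382144e-05]), 'ee_pos': array([ 0.27260183, -0.56192895,  0.22604584]), 'eef_rot': array([-3.14022377e+00,  1.39504340e-04,  4.51689752e-01]), 'contact_force': array([-0.16619272,  0.65788151,  0.46387699]), 'ft_torque': array([ 0.04585513, -0.01400442, -0.01796187]), 'grip_force': 0.0, 'gripper_width': 0.09182684690168867}
```

View pics/scene0.png

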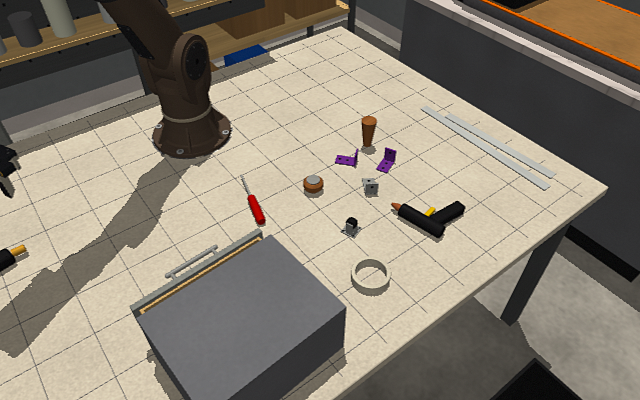

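View pics/side0.png

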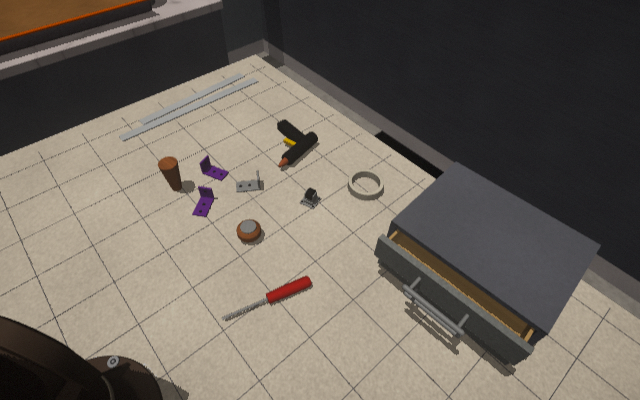

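The scene view shows the foot at (313,184), grey bracket at (371,187), castor at (351,227) and drawer handle at (190,262). The side view has them at (249,231), (248,184), (310,197) and (435,308), with the drawer slightly open. There are also two purple look-alike brackets.

```bash
cat > h.py <<'E'
import numpy as np,cv2
def world(d,K,T):
    v,u=np.mgrid[:d.shape[0],:d.shape[1]]
    P=np.stack([(u-K[0,2])/K[0,0]*d,-(v-K[1,2])/K[1,1]*d,-d],-1)
    W=P@T[:3,:3].T+T[:3,3]; W[d<=0]=np.nan; return W
def load(n):
    f=np.load(f"pics/{n}.npz"); return f["p"],world(f["d"],f["K"],f["T"])
E
python3 - <<'E'
from h import *
np.set_printoptions(precision=4,suppress=True)
pix={"scene0":dict(foot=(313,184),brk=(371,187),cas=(351,227)),"side0":dict(foot=(249,231),brk=(248,184),cas=(310,197))}
for n in pix:
    p,W=load(n)
    print(n,"bench z",np.nanmedian(W[150:200,280:300,2]))
    z=W[...,2]
    m=((z>.004)&(z<.3)&(W[...,0]>0)).astype(np.uint8)
    k,lab,st,c=cv2.connectedComponentsWithStats(m,connectivity=4)
    for o,(u,v) in pix[n].items():
        l=np.bincount(lab[v-3:v+4,u-3:u+4].ravel()[lab[v-3:v+4,u-3:u+4].ravel()>0]).argmax()
        Q=W[lab==l]; print(o,len(Q),"lo",Q.min(0),"hi",Q.max(0),"mean",Q.mean(0))
        for a in(.006,.015,.03):
            S=Q[Q[:,2]>a]; 
            if len(S)>5: print("  >",a,len(S),cv2.minAreaRect(S[:,:2].astype(np.float32)*1000))
        zt=Q[:,2].max();S=Q[Q[:,2]>zt-.006];print("  top",S.mean(0),len(S))
    t=(abs(z-.16)<.006)&(W[...,0]>0)
    k,lab,st,c=cv2.connectedComponentsWithStats(t.astype(np.uint8)); l=st[1:,4].argmax()+1
    R=cv2.minAreaRect((W[lab==l][:,:2]*1000).astype(np.float32));print("cab",R,cv2.boxPoints(R),np.median(z[lab==l]))
E
```

```text
scene0 bench z -0.003080333938770552
foot 305 lo [0.4211 0.1266 0.008 ] hi [0.4809 0.1835 0.0424] mean [0.4577 0.1499 0.0299]
  > 0.006 305 ((452.9883117675781, 152.956298828125), (56.962467193603516, 52.52193069458008), 50.777183532714844)
  > 0.015 286 ((452.9883117675781, 152.956298828125), (56.962467193603516, 52.52193069458008), 50.777183532714844)
  > 0.03 184 ((452.8352355957031, 151.28054809570312), (52.18294143676758, 47.08613586425781), 62.241294860839844)
  top [0.4518 0.1548 0.0383] 77
brk 136 lo [0.5221 0.257  0.0043] hi [0.5752 0.3057 0.0413] mean [0.5624 0.2763 0.0229]
  > 0.006 122 ((560.8482666015625, 285.4878845214844), (29.559019088745117, 53.650421142578125), 19.97572135925293)
  > 0.015 96 ((565.2235717773438, 275.08795166015625), (35.40117263793945, 11.203651428222656), 59.332759857177734)
  > 0.03 48 ((564.4586791992188, 275.4162292480469), (36.03644561767578, 10.22935676574707), 63.554237365722656)
  top [0.5629 0.2744 0.0383] 29
cas 164 lo [0.6182 0.1277 0.0044] hi [0.651  0.1617 0.0449] mean [0.6394 0.1402 0.0268]
  > 0.006 159 ((634.7974853515625, 144.33383
[... 1493 characters left out ...]
0.2755 0.0407] 19
cas 176 lo [0.6114 0.1275 0.004 ] hi [0.6509 0.1566 0.045 ] mean [0.6273 0.1402 0.0273]
  > 0.006 167 ((628.531982421875, 141.1927032470703), (25.98496437072754, 36.799713134765625), 49.13374710083008)
  > 0.015 128 ((629.3010864257812, 141.73876953125), (23.106138229370117, 31.689849853515625), 55.11567687988281)
  > 0.03 92 ((629.4685668945312, 144.5201416015625), (26.844112396240234, 26.146089553833008), 21.188518524169922)
  top [0.6301 0.1433 0.042 ] 44
cab ((768.4429321289062, -247.59793090820312), (249.52850341796875, 321.1028747558594), 3.809305429458618) [[ 633.288   -95.69  ]
 [ 654.6207 -416.0835]
 [ 903.5979 -399.5058]
 [ 882.2651  -79.1124]] 0.15905039270738053
```

Run:
```python
from h import *
np.set_printoptions(precision=1,suppress=True)
a=np.deg2rad(3.83);ex=np.array([np.cos(a),np.sin(a)]);ey=np.array([-ex[1],ex[0]])
o=np.array([.644,-.256])
for n in("scene0","side0"):
    p,W=load(n); q=W[...,:2]-o; X=q@ex*1000;Y=q@ey*1000;Z=W[...,2]*1000
    b=(abs(Y)<190)&(X<-1)&(X>-120)&(Z>60)
    print(n,"hist x of pts z>110:")
    for lo in range(-110,0,5):
        m=b&(X>=lo)&(X<lo+5)&(Z>100)
        if m.sum()>3: print(lo,m.sum(),"z",np.percentile(Z[m],[5,50,95]),"y",np.percentile(Y[m],[1,50,99]))
```

```text
scene0 hist x of pts z>110:
-80 53 z [121.7 124.1 126.7] y [-64.9 -10.6  56.5]
-75 169 z [116.9 123.9 126.9] y [-64.2   0.5  62. ]
-70 77 z [119.5 122.5 126.8] y [-60.8 -12.5  58.8]
-65 14 z [118.3 123.1 126.7] y [-55.7  -1.4  52.4]
-60 10 z [121.6 122.9 124.1] y [-54.8  -1.4  53.5]
-45 7 z [142.4 143.7 143.9] y [-133.3  -36.9  101.2]
-40 216 z [142.9 145.1 147.4] y [-156.7  -20.5  147.8]
-35 287 z [142.5 145.4 148.1] y [-157.4  -13.9  151.6]
-30 536 z [133.3 143.5 147.8] y [-156.6  -27.1  152.7]
-25 538 z [127.4 136.8 146.1] y [-154.2  -10.3  151.8]
-20 354 z [127.5 133.3 138.3] y [-142.2  -21.4  138.5]
-15 6 z [135.3 137.5 139.2] y [-144.6   -0.6  142.8]
side0 hist x of pts z>110:
-85 188 z [119.8 123.4 126.9] y [-62.6  -3.1  60.9]
-80 214 z [123.8 126.2 128.2] y [-63.8  -6.   62.1]
-75 76 z [123.8 125.5 127.2] y [-63.6  -7.4  59.4]
-70 22 z [122.  124.5 126.7] y [-54.9 -47.5  54.2]
-65 23 z [121.7 124.  126.5] y [-54.7 -48.2  54.3]
-60 23 z [121.5 124.6 126.1] y [-54.9 -48.5  54.5]
-55 23 z [122.8 125.1 126.3] y [-54.6 -47.8  54. ]
-50 22 z [122.5 123.8 126.9] y [-54.9 -47.8  53.4]
-45 2556 z [102.6 126.  145.9] y [-154.2  -23.1  151.4]
-40 492 z [137.1 146.5 148.3] y [-155.8  -29.6  151.4]
-35 453 z [144.9 146.7 148.5] y [-154.1  -23.9  150.4]
-30 220 z [144.5 146.3 147.6] y [-152.8  -25.5  151.4]
-25 45 z [136.3 137.3 138.6] y [-138.1  -46.   142.6]
-20 28 z [132.7 136.7 138.7] y [-145.1  -63.4  144.3]
-15 26 z [128.1 136.6 138.7] y [-145.  -139.3  144.7]
-10 22 z [119.9 136.3 138.2] y [-144.4 -139.3  144.3]
-5 28 z [116.1 136.  138.9] y [-144.8 -139.2  143.3]
```

Call:
move_arm(moves="0 0 0 0 0 7.35 0; 0 0 0 0 0 7.35 0; 0 0 0 0 0 7.35 0; 4.77 -4 0 0 0 0 0; 4.77 -4 0 0 0 0 0; 4.77 -4 0 0 0 0 0; 4.77 -4 0 0 0 0 0; 4.77 -4 0 0 0 0 0; 4.77 -4 0 0 0 0 0; 4.77 -4 0 0 0 0 0")

```text
time_s: 1.35
ee_pos: [0.5883, -0.2591, 0.2265]
eef_rot: [-3.142, 0.0, 0.067]
contact_force: [0.7, 0.1, -0.6]
gripper_width: 0.0006
grip_force: 0.0
```

Call:
move_arm(moves="-0.1 0.05 4 0 0 0 0; 0 0 4 0 0 0 0; 0 0 2 0 0 0 0; 0 0 2 0 0 0 0; 0 0 0 0 0 0 0")

```text
time_s: 1.98
ee_pos: [0.5849, -0.2607, 0.1049]
eef_rot: [-3.14, 0.004, 0.067]
contact_force: [-0.5, -0.2, 1.1]
gripper_width: 0.0002
grip_force: 0.0
```

Call:
move_arm(moves="-1 0 0 0 0 0 0; -3 0 0 0 0 0 0; -3 0 0 0 0 0 0; -3 0 0 0 0 0 0; -2.5 0 0 0 0 0 0; -1.5 0 0 0 0 0 0; -0.8 0 0 0 0 0 0; 0 0 0 0 0 0 0; 0.5 0 0 0 0 0 0; 0 0 0 0 0 0 0")

```text
time_s: 3.22
ee_pos: [0.4447, -0.2705, 0.1066]
eef_rot: [-3.141, -0.0, 0.068]
contact_force: [-0.1, 0.5, 0.0]
gripper_width: 0.0003
grip_force: 0.0
```

Call:
move_arm(moves="0 0 -5 0 0 0 0; 0 0 -5 0 0 0 0; 1.45 -5.67 -1 0 0 0 100; 1.45 -5.67 -1 0 0 0 100; 1.45 -5.67 -1 0 0 0 100; 1.45 -5.67 -1 0 0 0 100; 1.45 -5.67 -1 0 0 0 100; 1.45 -5.67 -1 0 0 0 100; 1.45 -5.67 -1 0 0 0 100; 0 0 0 0 0 0 100")

```text
time_s: 4.47
ee_pos: [0.5185, 0.1383, 0.2772]
eef_rot: [-3.139, -0.001, 0.075]
contact_force: [-0.5, -0.6, 0.5]
gripper_width: 0.0759
grip_force: 0.0
```

Run:
```python
from plant import r,camera,calibration
import cv2,numpy as np
for n in("scene","side","wrist"):
    c=calibration(n);p,d=camera(n);np.savez(f"pics/{n}1.npz",p=p,d=d,K=c["mtx"],T=c["T"]);cv2.imwrite(f"pics/{n}1.png",p[:,:,::-1])
print(r.sense()["ee_pos"],c)
from h import *
np.set_printoptions(precision=1,suppress=True)
a=np.deg2rad(3.83);ex=np.array([np.cos(a),np.sin(a)]);ey=np.array([-ex[1],ex[0]])
o=np.array([.644,-.256])
for n in("scene1","side1"):
    p,W=load(n); q=W[...,:2]-o; X=q@ex*1000;Y=q@ey*1000;Z=W[...,2]*1000
    t=(abs(Y)<130)&(X<-100)&(X>-290)
    print(n,"panel top x",np.percentile(X[t&(Z>140)&(Z<152)],[2,50,98]),"handle",np.percentile(X[t&(Z>116)&(Z<130)&(X<-205)&(abs(Y)<48)],[2,50,98]),"floor z",np.median(Z[t&(Z>80)&(Z<100)]))
```

```text
[0.51830457 0.13117963 0.27619987] {'mtx': array([[294.65436802,   0.        , 322.30499449],
       [  0.        , 294.65436802, 201.62877735],
       [  0.        ,   0.        ,   1.        ]]), 'T': array([[ 6.79716441e-02,  9.60698675e-01,  2.69142918e-01,
         5.90304719e-01],
       [-9.97687175e-01,  6.53444929e-02,  1.87189388e-02,
         1.38131406e-01],
       [ 3.96252212e-04, -2.69792795e-01,  9.62918320e-01,
         4.34817408e-01],
       [ 0.00000000e+00,  0.00000000e+00,  0.00000000e+00,
         1.00000000e+00]])}
scene1 panel top x [-185.  -175.1 -168.2] handle [-223.6 -217.  -212.5] floor z 87.93994823665984
side1 panel top x [-187.8 -181.4 -173. ] handle [-228.  -223.9 -214.5] floor z 89.30458992525814
```

View wrist.

View pics/wrist1.png

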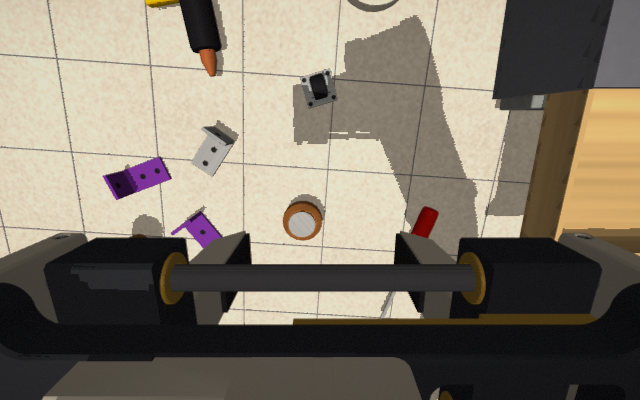

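The wrist view shows the foot at (302,221), the grey bracket at (214,150) and the castor at (319,88) with its wheel running up the image. The open drawer is on the right.

```bash
python3 - <<'E'
from h import *
np.set_printoptions(precision=1,suppress=True)
p,W=load("wrist1");W=W*1000;z=W[...,2];print("bench",np.nanmedian(z[100:130,260:280]))
def box(u0,v0,u1,v1,m):
    M=np.zeros(z.shape,bool);M[v0:v1,u0:u1]=1;return M&m
def rep(n,m):
    Q=W[m];R=cv2.minAreaRect(Q[:,:2].astype(np.float32));print(n,len(Q),"mean",Q.mean(0),"rect",np.round(R[0],1),np.round(R[1],1),round(R[2],1))
f=(275,190,330,250)
rep("foot all",box(*f,z>8));rep("foot mid",box(*f,(z>10)&(z<33)));rep("foot top",box(*f,z>35))
hsv=cv2.cvtColor(p,cv2.COLOR_RGB2HSV);grey=hsv[...,1]<45
rep("disc",box(*f,(z>35)&grey))
b=(188,118,240,178)
rep("brk all",box(*b,z>3.5));rep("brk up>15",box(*b,z>15));rep("brk>38",box(*b,z>37));rep("flat",box(*b,(z>3.5)&(z<8)))
c=(295,62,342,110)
rep("cas all",box(*c,z>2.5));rep("plate",box(*c,(z>2.5)&(z<8)));rep("cas>12",box(*c,z>12));rep("cas>33",box(*c,z>33));rep("wheel dark",box(*c,(z>28)&(hsv[...,2]<60)));rep("top>40",box(*c,z>40))
E
python3 -c "
import cv2;p=cv2.imread('pics/wrist1.png')[50:190,180:350];cv2.imwrite('pics/crop1.png',cv2.resize(p,None,fx=4,fy=4,interpolation=2))"
```

```text
bench 0.5176779076794813
foot all 1231 mean [449.6 157.1  36.3] rect [446.  157.3] [56.6 56. ] 48.9
foot mid 282 mean [457.3 156.8  28.9] rect [446.  157.3] [56.6 56. ] 48.9
foot top 801 mean [446.9 157.4  39.3] rect [445.6 157.4] [46.4 48.1] 17.0
disc 515 mean [445.3 157.7  40.6] rect [445.  157.8] [37.  35.7] 3.6
brk all 1157 mean [537.2 291.   12. ] rect [534.9 293.3] [36.2 64.4] 57.4
brk up>15 247 mean [560.1 276.2  34.8] rect [559.7 277.4] [36.1  5.4] 58.8
brk>38 133 mean [559.9 277.3  41.8] rect [559.6 277.4] [36.   5.3] 58.8
flat 872 mean [529.7 295.8   5.6] rect [534.7 293.4] [36. 64.] 57.7
cas all 1009 mean [629.4 145.4  20.5] rect [633.9 147.3] [61.3 58. ] 89.0
plate 498 mean [629.6 145.5   4.5] rect [633.9 147.3] [61.3 58. ] 89.0
cas>12 507 mean [629.2 145.3  36.4] rect [630.4 145.8] [29.9 26.3] 19.1
cas>33 413 mean [629.9 145.4  40.3] rect [630.4 145.7] [28.1 25.9] 19.3
wheel dark 336 mean [629.2 145.4  41.2] rect [629.8 145.4] [28.5 18. ] 19.6
top>40 242 mean [630.1 145.5  42.8] rect [630.  145.5] [21.6 17.6] 18.2
```

View pics/crop1.png

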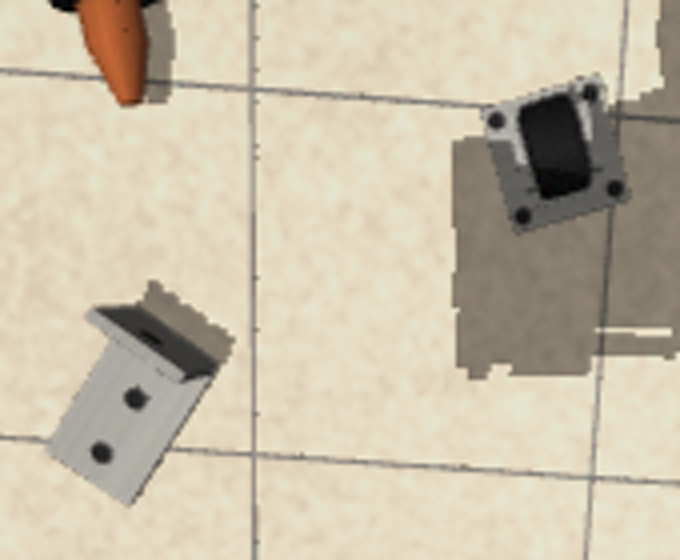

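Run:
```python
from h import *
from plant import r
np.set_printoptions(precision=2,suppress=True)
s=r.sense();print(s["q"],s["ee_pos"])
for nm,c,r0 in(("foot",(446,156),34),("brk",(560,276.5),0),("cas",(630,144.5),34)):
  for n in("scene1","side1","scene0","side0"):
    p,W=load(n);W=W*1000;q=W[...,:2]-c;D=np.hypot(*np.moveaxis(q,-1,0));z=W[...,2]
    for lo,hi in((8,60),(60,110)):
      m=(z>lo)&(z<hi)&(D>r0)&(D<130)&(W[...,0]>100)&(W[...,1]>20)
      if m.sum():
        A=np.rad2deg(np.arctan2(q[m][:,1],q[m][:,0]));B=np.round(A/20)*20
        print(nm,n,lo,{int(b):int(D[m][B==b].min()) for b in np.unique(B) if (B==b).sum()>2})
```

```text
[-0.16  0.27 -0.24  1.7   0.07  1.18 -1.92] [0.52 0.13 0.28]
foot scene1 8 {}
foot scene0 8 {}
brk scene1 8 {-120: 4, -100: 4, -80: 3, -60: 3, -40: 3, -20: 2, 0: 4, 20: 3, 40: 4, 60: 8, 160: 1}
brk side1 8 {-120: 6, -100: 4, 0: 76, 20: 4, 40: 9, 60: 1, 160: 122}
brk scene0 8 {-120: 3, -100: 0, -80: 3, -60: 3, -40: 3, -20: 1, 0: 4, 20: 2, 40: 6, 60: 11, 160: 116}
brk side0 8 {-120: 7, 0: 76, 20: 5, 40: 8, 60: 2, 160: 122}
cas scene1 8 {-40: 118, -20: 112, 0: 125}
cas side1 8 {-40: 114, -20: 110, 0: 120}
cas scene0 8 {-40: 118, -20: 112}
cas side0 8 {-40: 113, -20: 110, 0: 124}
```

```bash
cat > go.py <<'E'
import sys,numpy as np
from plant import r
from scipy.spatial.transform import Rotation as R
s=r.sense();x=s["ee_pos"];e=s["eef_rot"]
print("now",np.round(x,4),np.round(e,4),"F",np.round(s["contact_force"],1),"w",round(s["gripper_width"],4),"q",np.round(s["q"],2))
# args: successive x,y,z,yawdeg targets; prints shift in tool axes (cm) after the turn, and turn about tool z (deg)
yaw=np.rad2deg(e[2]); 
for a in sys.argv[1:]:
    t=np.array([float(v) for v in a.split(",")])
    M=R.from_euler("xyz",[180,0,t[3]],degrees=True).as_matrix()
    print("turn z",round(-(t[3]-yaw),2),"then shift",np.round(M.T@(t[:3]-x)*100,2)); x=t[:3];yaw=t[3]
E
python3 go.py .446,.156,.1,3.83 .446,.156,.004,3.83
```

```text
now [0.5183 0.1312 0.2762] [3.1407e+00 1.0000e-03 6.6400e-02] F [0.5 0.6 0.2] w 0.0877 q [-0.16  0.27 -0.24  1.7   0.07  1.18 -1.92]
turn z -0.03 then shift [-7.05 -2.96 17.62]
turn z -0.0 then shift [ 0.  -0.   9.6]
```

Call:
move_arm(moves="-2.35 -1 5 0 0 0 100; -2.35 -1 5 0 0 0 100; -2.35 -1 5 0 0 0 100; 0 0 4 0 0 0 100; 0 0 3 0 0 0 100; 0 0 0 0 0 0 100; 0 0 0 0 0 0 100", newtons=20)

```text
time_s: 5.5
ee_pos: [0.4468, 0.1566, 0.0576]
eef_rot: [3.141, -0.001, 0.065]
contact_force: [0.7, 0.1, 0.1]
gripper_width: 0.0916
grip_force: 0.0
```

```bash
python3 go.py .446,.156,.004,3.83
```

```text
now [0.4468 0.1566 0.0576] [ 3.1415e+00 -9.0000e-04  6.5300e-02] F [0.7 0.1 0.1] w 0.0916 q [-0.27  0.44 -0.24  2.1   0.17  0.62 -2.13]
turn z -0.09 then shift [-0.08  0.05  5.36]
```

Call:
move_arm(moves="-0.05 0 2.5 0 0 0 100; 0 0 1.8 0 0 0 100; 0 0 0.9 0 0 0 100; 0 0 0 0 0 0 40; 0 0 0 0 0 0 40; 0 0 0 0 0 0 40; 0 0 0 0 0 0 40; 0 0 0 0 0 0 40", newtons=20)

```text
time_s: 6.5
ee_pos: [0.4458, 0.1573, 0.0051]
eef_rot: [-3.142, -0.001, 0.067]
contact_force: [-1.1, -1.0, 5.8]
gripper_width: 0.0566
grip_force: 20.0
```

```bash
python3 go.py .446,.157,.205,3.83 .5692,-.3361,.205,3.83 .5692,-.3361,.0965,3.83
```

```text
now [0.4458 0.1573 0.0051] [-3.1415e+00 -6.0000e-04  6.6800e-02] F [-1.1 -1.   5.8] w 0.0566 q [-0.3   0.53 -0.2   2.14  0.22  0.49 -2.17]
turn z -0.0 then shift [  0.02   0.03 -19.99]
turn z -0.0 then shift [ 9.   50.02  0.  ]
turn z -0.0 then shift [ 0.   -0.   10.85]
```

Call:
move_arm(moves="0 0 -3 0 0 0 40; 0 0 -5 0 0 0 40; 0 0 -6 0 0 0 40; 0 2 -5 0 0 0 40; 1 5 -1 0 0 0 40; 1 5 0 0 0 0 40; 1 5 0 0 0 0 40; 1 5 0 0 0 0 40; 1 5 0 0 0 0 40; 1 5 0 0 0 0 40")

```text
time_s: 7.75
ee_pos: [0.5268, -0.1595, 0.2046]
eef_rot: [-3.141, 0.0, 0.067]
contact_force: [0.5, -0.0, -0.0]
gripper_width: 0.0566
grip_force: 20.0
```

Call:
move_arm(moves="1 5 0 0 0 0 40; 1 5 0 0 0 0 40; 1 4 0 0 0 0 40; 0 3 0 0 0 0 40; 0 1 0 0 0 0 40; 0 0 0 0 0 0 40; 0 0 0 0 0 0 40")

```text
time_s: 8.62
ee_pos: [0.5691, -0.3336, 0.2048]
eef_rot: [-3.141, -0.0, 0.069]
contact_force: [0.1, 0.9, -0.7]
gripper_width: 0.0566
grip_force: 20.0
```

```bash
python3 go.py .5692,-.3361,.0965,3.83
```

```text
now [ 0.5691 -0.3336  0.2048] [-3.1405e+00 -2.0000e-04  6.8900e-02] F [ 0.1  0.9 -0.7] w 0.0566 q [ 0.48  0.51 -0.05  1.5   0.02  1.13 -1.07]
turn z 0.12 then shift [-1.000e-02  2.500e-01  1.083e+01]
```

Call:
move_arm(moves="0 0.1 3 0 0 0 40; 0 0 3 0 0 0 40; 0 0 2 0 0 0 40; 0 0 1.2 0 0 0 40; 0 0 0.7 0 0 0 40; 0 0 0.5 0 0 0 40; 0 0 0.2 0 0 0 40; 0 0 0 0 0 0 40; 0 0 0 0 0 0 40")

```text
time_s: 9.75
ee_pos: [0.569, -0.3368, 0.0991]
eef_rot: [3.141, -0.001, 0.067]
contact_force: [-0.2, 0.3, -0.3]
gripper_width: 0.0569
grip_force: 20.0
```

Lower a few mm until contact.

Call:
move_arm(moves="0 0 0.2 0 0 0 40; 0 0 0.1 0 0 0 40; 0 0 0.1 0 0 0 40; 0 0 0 0 0 0 40")

```text
time_s: 10.25
ee_pos: [0.5692, -0.3366, 0.0952]
eef_rot: [3.141, -0.001, 0.067]
contact_force: [-0.7, 2.0, 4.2]
gripper_width: 0.0571
grip_force: 20.0
```

Call:
move_arm(moves="0 0 0 0 0 0 73; 0 0 0 0 0 0 73; 0 0 -1 0 0 0 73; 0 0 -4 0 0 0 73; 0 0 -5 0 0 0 73; 0 0 -2 0 0 0 40; 0 0 0 0 0 0 40")

```text
time_s: 11.12
ee_pos: [0.5698, -0.3372, 0.2173]
eef_rot: [3.139, -0.004, 0.067]
contact_force: [1.2, 0.6, -0.4]
gripper_width: 0.0513
grip_force: 0.0
```

```bash
python3 go.py .560,.2765,.215,3.83 .560,.2765,.215,58.8 .560,.2765,.01,58.8
```

```text
now [ 0.5698 -0.3372  0.2173] [ 3.1394 -0.0037  0.0668] F [ 1.2  0.6 -0.4] w 0.0513 q [ 0.48  0.5  -0.05  1.49  0.02  1.15 -1.07]
turn z -0.01 then shift [  3.12 -61.3    0.23]
turn z -54.97 then shift [0. 0. 0.]
turn z -0.0 then shift [ 0.  -0.  20.5]
```

Call:
move_arm(moves="0.3 -6 0 0 0 0 40; 0.3 -6 0 0 0 0 40; 0.3 -6 0 0 0 0 40; 0.3 -6 0 0 0 0 40; 0.3 -6 0 0 0 0 40; 0.3 -6 0 0 0 0 40; 0.3 -6 0 0 0 0 40; 0.3 -6 0 0 0 0 40; 0.3 -6 0 0 0 0 40; 0.4 -6 0 0 0 0 40")

```text
time_s: 12.38
ee_pos: [0.5588, 0.2656, 0.2135]
eef_rot: [3.141, 0.002, 0.067]
contact_force: [0.5, -0.2, -0.4]
gripper_width: 0.0368
grip_force: 0.0
```

Call:
move_arm(moves="0 -1.3 0 0 0 -9.2 40; 0 0 0 0 0 -9.2 40; 0 0 0 0 0 -9.2 40; 0 0 0 0 0 -9.2 40; 0 0 0 0 0 -9.2 40; 0 0 0 0 0 -9 40; 0 0 5 0 0 0 40; 0 0 4 0 0 0 40; 0 0 0 0 0 0 40; 0 0 0 0 0 0 40")

```text
time_s: 13.62
ee_pos: [0.5591, 0.2776, 0.1256]
eef_rot: [3.141, -0.001, 1.027]
contact_force: [0.2, 0.3, 0.7]
gripper_width: 0.0368
grip_force: 0.0
```

```bash
python3 - <<'E'
from plant import r,camera,calibration
import cv2,numpy as np
n="wrist";c=calibration(n);p,d=camera(n);np.savez(f"pics/{n}2.npz",p=p,d=d,K=c["mtx"],T=c["T"]);cv2.imwrite(f"pics/{n}2.png",p[:,:,::-1])
from h import *
np.set_printoptions(precision=1,suppress=True)
p,W=load("wrist2");W*=1000;z=W[...,2];hsv=cv2.cvtColor(p,cv2.COLOR_RGB2HSV)
m=(z>15)&(z<46)&(np.hypot(W[...,0]-560,W[...,1]-277)<40)
for lo in(15,36):
    Q=W[m&(z>lo)]; 
    if len(Q)>5: print(lo,len(Q),Q.mean(0),cv2.minAreaRect(Q[:,:2].astype(np.float32)))
E
python3 go.py .560,.277,.01,58.8
```

```text
15 274 [561.1 280.7  40.5] ((559.4728393554688, 278.3507080078125), (36.1839599609375, 5.261084079742432), 58.106693267822266)
36 240 [560.3 279.3  42.4] ((559.6644897460938, 278.22857666015625), (36.20227813720703, 4.852969646453857), 57.130462646484375)
now [0.5596 0.2778 0.1263] [ 3.1407e+00 -2.0000e-03  1.0269e+00] F [ 0.2 -0.2  0.3] w 0.037 q [-0.27  0.57 -0.41  1.66  0.26  0.97 -1.32]
turn z 0.04 then shift [-0.05  0.08 11.63]
```

Call:
move_arm(moves="0 0 4 0 0 0 40; 0 0 4 0 0 0 40; 0 0 2 0 0 0 40; 0 0 1.5 0 0 0 40; 0 0 0 0 0 0 0; 0 0 0 0 0 0 0; 0 0 0 0 0 0 0; 0 0 0 0 0 0 0; 0 0 0 0 0 0 0; 0 0 0 0 0 0 0", newtons=30)

```text
time_s: 14.92
ee_pos: [0.5593, 0.2773, 0.0105]
eef_rot: [3.141, -0.001, 1.027]
contact_force: [-0.4, -0.6, 6.4]
gripper_width: 0.0049
grip_force: 30.0
```

Call:
move_arm(moves="0 0 -3 0 0 0 0; 0 0 -5 0 0 0 0; 0 0 -6 0 0 0 0; 0 0 -6 0 0 0 0; 0 0 -0.5 0 0 9.2 0; 0 0 0 0 0 9.2 0; 0 0 0 0 0 9.2 0; 0 0 0 0 0 9.2 0; 0 0 0 0 0 9.2 0; 0 0 0 0 0 9 0")

```text
time_s: 16.18
ee_pos: [0.5585, 0.2769, 0.2145]
eef_rot: [3.141, 0.001, 0.062]
contact_force: [-1.5, -0.5, -1.6]
gripper_width: 0.0051
grip_force: 30.0
```

Call:
move_arm(moves="-0.8 5.5 0 0 0 0 0; -0.8 5.5 0 0 0 0 0; -0.8 5.5 0 0 0 0 0; -0.8 5.5 0 0 0 0 0; -0.8 5.5 0 0 0 0 0; -0.8 5.5 0 0 0 0 0; -0.8 5.5 0 0 0 0 0; -0.8 5.5 0 0 0 0 0; -0.8 5.5 0 0 0 0 0; 0 0 0 0 0 0 0")

```text
time_s: 17.42
ee_pos: [0.5182, -0.2274, 0.2144]
eef_rot: [3.139, 0.001, 0.059]
contact_force: [0.4, 0.6, -1.4]
gripper_width: 0.0047
grip_force: 30.0
```

```bash
python3 go.py .518,-.2444,.2,3.83 .518,-.2444,.1005,3.83
```

```text
now [ 0.5182 -0.2274  0.2144] [3.1392e+00 1.2000e-03 5.8600e-02] F [ 0.4  0.6 -1.4] w 0.0047 q [ 0.36  0.35 -0.06  1.73  0.03  1.06 -1.22]
turn z -0.47 then shift [-0.13  1.69  1.44]
turn z -0.0 then shift [ 0.   -0.    9.95]
```

Call:
move_arm(moves="-0.1 0.7 1 0 0 -0.4 0; 0 0.7 2 0 0 0 0; 0 0 3 0 0 0 0; 0 0 2.5 0 0 0 0; 0 0 1.2 0 0 0 0; 0 0 0.7 0 0 0 0; 0 0 0.4 0 0 0 0; 0 0 0.2 0 0 0 0; 0 0 0 0 0 0 0; 0 0 0 0 0 0 0")

```text
time_s: 18.68
ee_pos: [0.5202, -0.2358, 0.1051]
eef_rot: [3.141, -0.001, 0.074]
contact_force: [0.2, -0.2, -0.6]
gripper_width: 0.005
grip_force: 30.0
```

Call:
move_arm(moves="0 0 0.2 0 0 0 0; 0 0 0.15 0 0 0 0; 0 0 0.1 0 0 0 0; 0 0 0 0 0 0 0")

```text
time_s: 19.18
ee_pos: [0.5204, -0.2356, 0.1005]
eef_rot: [3.141, -0.001, 0.074]
contact_force: [0.0, 0.6, 1.9]
gripper_width: 0.0047
grip_force: 30.0
```

Call:
move_arm(moves="0 0 0.05 0 0 0 30; 0 0 0 0 0 0 30; 0 0 -1 0 0 0 30; 0 0 -4 0 0 0 50; 0 0 -5 0 0 0 60; 0 0 -1.5 0 0 0 60; 0 0 0 0 0 0 60")

```text
time_s: 20.05
ee_pos: [0.5205, -0.2359, 0.2159]
eef_rot: [3.141, -0.002, 0.074]
contact_force: [0.1, 0.4, -0.1]
gripper_width: 0.0549
grip_force: 0.0
```

```bash
python3 - <<'E'
from plant import r,camera,calibration
import cv2,numpy as np
n="scene";c=calibration(n);p,d=camera(n);cv2.imwrite("pics/s3.png",cv2.resize(p[200:400,100:420,::-1],None,fx=2,fy=2))
E
python3 go.py .630,.1445,.21,3.83 .630,.1445,.01,19.6
```

```text
now [ 0.5198 -0.2356  0.2145] [3.1415 0.     0.0738] F [-0.4 -0.4 -1. ] w 0.0547 q [ 0.38  0.36 -0.06  1.72  0.02  1.06 -1.19]
turn z 0.4 then shift [ 13.54 -37.19   0.45]
turn z -15.77 then shift [ 0. -0. 20.]
```

View pics/s3.png

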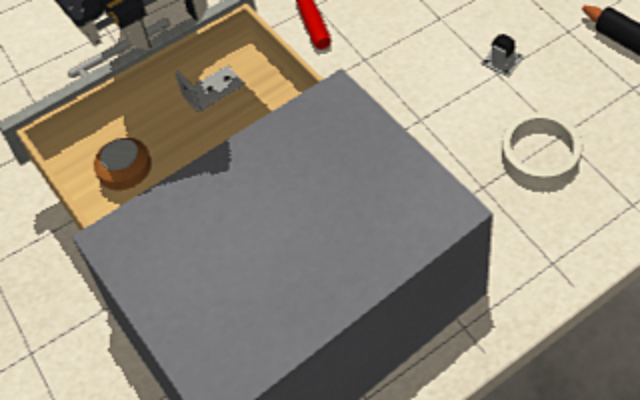

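The crop shows the foot (122,163) and bracket (210,85) standing properly in the open drawer. The castor is still on the bench at (502,53).

Call:
move_arm(moves="1.95 -5.3 0 0 0 0 60; 1.95 -5.3 0 0 0 0 60; 1.95 -5.3 0 0 0 0 60; 1.95 -5.3 0 0 0 0 60; 1.95 -5.3 0 0 0 0 60; 1.95 -5.3 0 0 0 0 60; 1.9 -5.2 0 0 0 0 60; 0 0 2 0 0 -7.7 60; 0 0 5 0 0 -7.7 60; 0 0 2 0 0 0 60")

```text
time_s: 21.35
ee_pos: [0.6254, 0.1426, 0.1195]
eef_rot: [-3.141, 0.007, 0.345]
contact_force: [0.5, 0.6, 0.7]
gripper_width: 0.0551
grip_force: 0.0
```

Call:
move_arm(moves="0 0 0 0 0 0 60")

```text
time_s: 21.48
ee_pos: [0.626, 0.1426, 0.1212]
eef_rot: [-3.141, 0.007, 0.343]
contact_force: [0.8, 0.4, -0.4]
gripper_width: 0.0555
grip_force: 0.0
```

```bash
python3 - <<'E'
from plant import r,camera,calibration
import cv2,numpy as np
n="wrist";c=calibration(n);p,d=camera(n);np.savez(f"pics/{n}3.npz",p=p,d=d,K=c["mtx"],T=c["T"])
from h import *
np.set_printoptions(precision=1,suppress=True)
p,W=load("wrist3");W*=1000;z=W[...,2]
m=(z<50)&(np.hypot(W[...,0]-630,W[...,1]-145)<38)
for lo in(2.5,12,33,40):
    Q=W[m&(z>lo)]; 
    if len(Q)>5: print(lo,len(Q),Q.mean(0),cv2.minAreaRect(Q[:,:2].astype(np.float32)))
E
python3 go.py .630,.145,.009,19.6
```

```text
2.5 1932 [635.2 147.3  21.9] ((623.7960205078125, 143.7522735595703), (57.91036605834961, 54.06135559082031), 17.052419662475586)
12 1064 [634.3 147.2  36. ] ((631.5966186523438, 146.4829559326172), (28.11800765991211, 26.421831130981445), 20.234167098999023)
33 828 [632.4 146.5  40.3] ((631.1978759765625, 146.5479736328125), (27.4116153717041, 25.936044692993164), 20.24654769897461)
40 499 [631.5 146.1  42.9] ((630.8890380859375, 145.99957275390625), (21.967105865478516, 17.844465255737305), 20.08716583251953)
now [0.6273 0.1431 0.1231] [-3.1413  0.0034  0.3426] F [ 0.3 -0.8  0.1] w 0.0548 q [-0.17  0.57 -0.21  1.62  0.14  0.96 -1.65]
turn z 0.03 then shift [ 0.32 -0.09 11.41]
```

Call:
move_arm(moves="0.4 -0.15 4 0 0 0 60; 0 0 4 0 0 0 60; 0 0 2 0 0 0 60; 0 0 1.2 0 0 0 60; 0 0 0 0 0 0 60; 0 0 0 0 0 0 0; 0 0 0 0 0 0 0; 0 0 0 0 0 0 0; 0 0 0 0 0 0 0; 0 0 0 0 0 0 0", newtons=30)

```text
time_s: 22.78
ee_pos: [0.6319, 0.1461, 0.0132]
eef_rot: [3.141, -0.001, 0.343]
contact_force: [-0.7, -0.6, 6.5]
gripper_width: 0.0259
grip_force: 30.0
```

Call:
move_arm(moves="0 0 -3 0 0 0 0; 0 0 -5 0 0 0 0; 0 0 -6 0 0 7.9 0; 0 0 -6 0 0 7.9 0; -1.1 5 0 0 0 0 0; -1.1 5 0 0 0 0 0; -1.1 5 0 0 0 0 0; -1.1 5 0 0 0 0 0; -1.1 5 0 0 0 0 0; -1 5 0 0 0 0 0")

```text
time_s: 24.02
ee_pos: [0.5861, -0.1591, 0.2125]
eef_rot: [-3.141, 0.0, 0.067]
contact_force: [0.4, 0.4, 0.2]
gripper_width: 0.0261
grip_force: 30.0
```

Call:
move_arm(moves="0 4 0 0 0 0 0; 0 0 0 0 0 0 0; 0 0 0 0 0 0 0")

```text
time_s: 24.4
ee_pos: [0.5894, -0.1966, 0.2123]
eef_rot: [-3.141, 0.001, 0.067]
contact_force: [0.2, -0.2, -1.3]
gripper_width: 0.0259
grip_force: 30.0
```

```bash
python3 go.py .5901,-.1994,.107,3.83
```

```text
now [ 0.5894 -0.1966  0.2123] [-3.1406e+00  5.0000e-04  6.7200e-02] F [ 0.2 -0.2 -1.3] w 0.0259 q [ 0.29  0.44 -0.08  1.59  0.04  1.11 -1.3 ]
turn z 0.02 then shift [ 0.06  0.28 10.53]
```

Call:
move_arm(moves="0 0.2 3 0 0 0 0; 0 0 3 0 0 0 0; 0 0 2 0 0 0 0; 0 0 1.2 0 0 0 0; 0 0 0.7 0 0 0 0; 0 0 0.4 0 0 0 0; 0 0 0.2 0 0 0 0; 0 0 0.2 0 0 0 0; 0 0 0 0 0 0 0; 0 0 0 0 0 0 0")

```text
time_s: 25.65
ee_pos: [0.5897, -0.1996, 0.1059]
eef_rot: [3.141, -0.0, 0.067]
contact_force: [0.4, 0.8, -0.1]
gripper_width: 0.0257
grip_force: 30.0
```

Call:
move_arm(moves="0 0 0.15 0 0 0 0; 0 0 0.1 0 0 0 0; 0 0 0.05 0 0 0 0; 0 0 0 0 0 0 0")

```text
time_s: 26.15
ee_pos: [0.59, -0.1994, 0.1032]
eef_rot: [3.141, -0.001, 0.067]
contact_force: [0.1, 1.1, 4.2]
gripper_width: 0.0257
grip_force: 30.0
```

Call:
move_arm(moves="0 0 0 0 0 0 45; 0 0 0 0 0 0 45; 0 0 -1 0 0 0 45; 0 0 -4 0 0 0 45; 0 0 -5 0 0 0 45; 0 0 -2 0 0 0 0; 0 0 0 0 0 0 0")

```text
time_s: 27.02
ee_pos: [0.5907, -0.1998, 0.2251]
eef_rot: [3.14, -0.004, 0.067]
contact_force: [-0.1, -0.2, -1.1]
gripper_width: 0.0257
grip_force: 0.0
```

```bash
python3 go.py .3796,-.2737,.22,3.83 .3796,-.2737,.105,3.83
python3 - <<'E'
from plant import r,camera,calibration
import cv2
for n in("scene",):
    p,d=camera(n);cv2.imwrite("pics/s4.png",cv2.resize(p[180:380,80:400,::-1],None,fx=2,fy=2))
E
```

```text
now [ 0.5907 -0.1998  0.2251] [ 3.1402 -0.0039  0.0668] F [-0.1 -0.2 -1.1] w 0.0257 q [ 0.29  0.43 -0.08  1.58  0.04  1.13 -1.3 ]
turn z -0.0 then shift [-21.56   5.97   0.51]
turn z -0.0 then shift [ 0.  -0.  11.5]
```

View pics/s4.png

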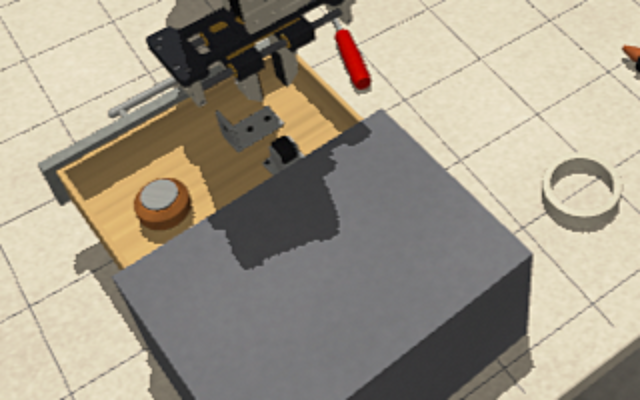

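The crop shows all three fittings in the drawer: foot (162,200), bracket (248,127) and castor (285,150). The gripper is empty, so I'll go in front of the handle and push the drawer shut.

Call:
move_arm(moves="-5 1.4 0 0 0 0 0; -5 1.4 0 0 0 0 0; -5 1.4 0 0 0 0 0; -5 1.4 0 0 0 0 0; -1.8 0.4 0 0 0 0 0; 0 0 3 0 0 0 0; 0 0 4 0 0 0 0; 0 0 3 0 0 0 0; 0 0 1.5 0 0 0 0; 0 0 0 0 0 0 0")

```text
time_s: 28.32
ee_pos: [0.3754, -0.2729, 0.1061]
eef_rot: [-3.139, 0.003, 0.068]
contact_force: [-0.6, -0.3, 0.7]
gripper_width: -0.0001
grip_force: 0.0
```

```bash
python3 go.py .582,-.2601,.105,3.83
```

```text
now [ 0.3754 -0.2729  0.1061] [-3.1393e+00  2.9000e-03  6.7700e-02] F [-0.6 -0.3  0.7] w -0.0001 q [ 0.55  0.33 -0.04  2.09  0.02  0.72 -1.01]
turn z 0.05 then shift [20.7   0.11  0.11]
```

Call:
move_arm(moves="1.5 0 0 0 0 0 0; 1 0 0 0 0 0 0; 0.8 0 0 0 0 0 0; 0.8 0 0 0 0 0 0; 1 0 0 0 0 0 0; 1.2 0 0 0 0 0 0; 1.4 0 0 0 0 0 0; 1.5 0 0 0 0 0 0; 1.5 0 0 0 0 0 0; 1.5 0 0 0 0 0 0")

```text
time_s: 29.58
ee_pos: [0.499, -0.2656, 0.1077]
eef_rot: [3.142, -0.0, 0.067]
contact_force: [-0.5, -0.6, 0.7]
gripper_width: 0.0006
grip_force: 0.7
```

Call:
move_arm(moves="1.5 0 0 0 0 0 0; 1.5 0 0 0 0 0 0; 1.5 0 0 0 0 0 0; 1 0 0 0 0 0 0; 0.8 0 0 0 0 0 0; 0.6 0 0 0 0 0 0; 0.4 0 0 0 0 0 0; 0.3 0 0 0 0 0 0; 0 0 0 0 0 0 0")

```text
time_s: 30.7
ee_pos: [0.574, -0.2608, 0.1078]
eef_rot: [3.141, -0.001, 0.067]
contact_force: [0.2, -1.6, -0.6]
gripper_width: 0.0004
grip_force: 0.0
```

```bash
python3 go.py .582,-.2601,.105,3.83
```

```text
now [ 0.574  -0.2608  0.1078] [ 3.1413e+00 -6.0000e-04  6.6900e-02] F [ 0.2 -1.6 -0.6] w 0.0004 q [ 0.36  0.56 -0.03  1.69  0.02  0.9  -1.18]
turn z 0.0 then shift [ 0.8  -0.01  0.28]
```

Continue gently until the force rises.

Call:
move_arm(moves="0.3 0 0 0 0 0 0; 0.3 0 0 0 0 0 0; 0.2 0 0 0 0 0 0; 0 0 0 0 0 0 0")

```text
time_s: 31.2
ee_pos: [0.5788, -0.2606, 0.1077]
eef_rot: [-3.141, 0.005, 0.066]
contact_force: [-12.4, 0.8, 9.3]
gripper_width: 0.0005
grip_force: 5.8
```

Call:
move_arm(moves="0.2 0 0 0 0 0 0; 0 0 0 0 0 0 0")

```text
time_s: 31.45
ee_pos: [0.5788, -0.2606, 0.1076]
eef_rot: [-3.14, 0.009, 0.065]
contact_force: [-18.5, 1.3, 14.4]
gripper_width: 0.0002
grip_force: 9.2
```

Call:
move_arm(moves="-1 0 0 0 0 0 0; -3 0 0 0 0 0 0; -4 0 0 0 0 0 0; -2 0 -4 0 0 0 0; 0 0 -6 0 0 0 0; -4 0 0 0 0 0 0; 0 0 0 0 0 0 0; 0 0 0 0 0 0 0")

```text
time_s: 32.45
ee_pos: [0.4445, -0.2693, 0.2078]
eef_rot: [3.141, -0.001, 0.067]
contact_force: [0.1, -0.2, 0.2]
gripper_width: 0.0004
grip_force: 0.0
```

```bash
python3 - <<'E'
from plant import r,camera,calibration
import cv2,numpy as np
for n in("scene","side"):
    c=calibration(n);p,d=camera(n);np.savez(f"pics/{n}5.npz",p=p,d=d,K=c["mtx"],T=c["T"]);cv2.imwrite(f"pics/{n}5.png",p[:,:,::-1])
from h import *
np.set_printoptions(precision=1,suppress=True)
a=np.deg2rad(3.83);ex=np.array([np.cos(a),np.sin(a)]);ey=np.array([-ex[1],ex[0]]);o=np.array([.644,-.256])
for n in("scene5","side5"):
    p,W=load(n);q=W[...,:2]-o;X=q@ex*1000;Y=q@ey*1000;Z=W[...,2]*1000
    t=(abs(Y)<130)&(X<0)&(X>-100)
    print(n,"panel top",np.percentile(X[t&(Z>140)&(Z<152)],[2,50,98]),"handle",np.percentile(X[t&(Z>116)&(Z<130)&(X<-35)&(abs(Y)<48)],[2,50,98]),"low handle",np.percentile(X[t&(Z>48)&(Z<62)&(X<-35)&(abs(Y)<48)],[2,50,98]))
E
python3 go.py
```

```text
now [ 0.4448 -0.269   0.2074] [-3.1414e+00 -2.0000e-04  6.7700e-02] F [ 0.3 -0.1  0.3] w 0.0001 q [ 0.47  0.29 -0.04  1.85  0.01  1.01 -1.07]Traceback (most recent call last):
  File "<stdin>", line 11, in <module>
    return _quantile_unchecked(
        a, q, axis, out, overwrite_input, method, keepdims, weights)
    return _ureduce(a,
                    func=_quantile_ureduce_func,
    ...<5 lines>...
                    overwrite_input=overwrite_input,
                    method=method)
    r = func(a, **kwargs)
    result = _quantile(arr,
                       quantiles=q,
    ...<2 lines>...
                       out=out,
                       weights=wgt)
    slices_having_nans = np.isnan(arr[-1, ...])
                                  ~~~^^^^^^^^^
IndexError: index -1 is out of bounds for axis 0 with size 0
```

View pics/side5.png

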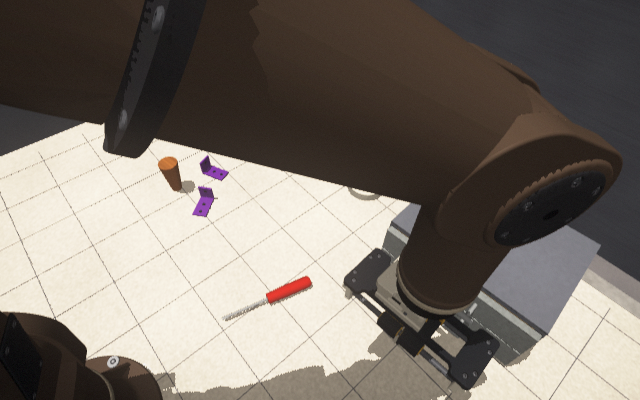

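The arm hides the cabinet in this side view, though the look-alikes and the screwdriver are undisturbed. I'll move it aside and look again.

Call:
move_arm(moves="-2.5 5 0 0 0 0 0; -2.5 5 0 0 0 0 0; -2.5 5 0 0 0 0 0; -2.5 5 0 0 0 0 0; -2.5 5 0 0 0 0 0; -2 4 0 0 0 0 0; 0 0 0 0 0 0 0; 0 0 0 0 0 0 0")

```text
time_s: 33.55
ee_pos: [0.3197, -0.5677, 0.2069]
eef_rot: [-3.14, -0.0, 0.068]
contact_force: [0.4, -0.0, -0.9]
gripper_width: 0.0006
grip_force: 0.0
```

```bash
python3 - <<'E'
from plant import r,camera,calibration
import cv2,numpy as np
for n in("scene","side"):
    c=calibration(n);p,d=camera(n);np.savez(f"pics/{n}6.npz",p=p,d=d,K=c["mtx"],T=c["T"]);cv2.imwrite(f"pics/{n}6.png",p[:,:,::-1])
from h import *
np.set_printoptions(precision=1,suppress=True)
a=np.deg2rad(3.83);ex=np.array([np.cos(a),np.sin(a)]);ey=np.array([-ex[1],ex[0]]);o=np.array([.644,-.256])
for n in("scene6","side6"):
    p,W=load(n);q=W[...,:2]-o;X=q@ex*1000;Y=q@ey*1000;Z=W[...,2]*1000
    t=(abs(Y)<130)&(X<5)&(X>-100)
    for k,m in dict(panel=t&(Z>140)&(Z<151),handle=t&(Z>116)&(Z<130)&(X<-30)&(abs(Y)<48),low=t&(Z>45)&(Z<62)&(X<-30)&(abs(Y)<48)).items():
        print(n,k,m.sum(),np.percentile(X[m],[2,50,98]) if m.sum() else "")
E
python3 go.py
```

```text
scene6 panel 241 [-11.7  -7.7  -4.5]
scene6 handle 235 [-49.9 -43.1 -36.8]
scene6 low 0 
side6 panel 1476 [-13.8  -6.7   3.3]
side6 handle 348 [-54.1 -50.6 -42.8]
side6 low 301 [-54.1 -50.2 -38.3]
now [ 0.3202 -0.567   0.2074] [-3.1406e+00 -5.0000e-04  6.9300e-02] F [-0.2  0.1  0.3] w 0.0005 q [ 0.92  0.49  0.08  1.53 -0.04  1.12 -0.49]
```

View pics/side6.png

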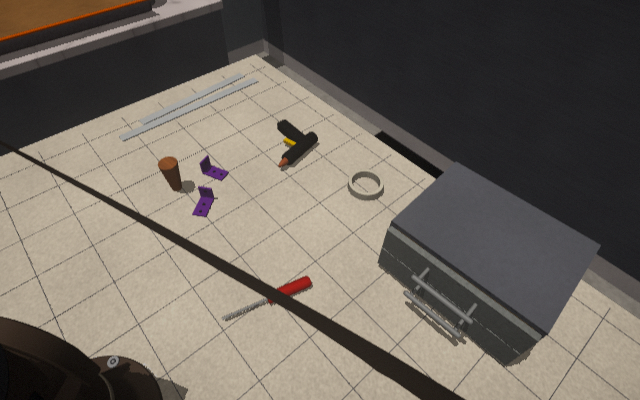

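The side view shows both drawers shut. The upper handle at (443,299) lines up with the lower one: -50.6 mm against -50.2 mm. Everything else is where it was.

```bash
python3 -c "
from plant import order
print(order.sign_off())"
```

```text
the job is handed in; nothing more can be done
None
```

The foot, castor and bracket were each set down inside the top drawer, the drawer is pushed fully shut, and the job was handed in at about 34 s. The lower drawer is closed and the other items look undisturbed.

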